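Turn over the reversible tool rest and cradle the nail drill

TASK

The reversible tool-rest plate lies grooved side down, overhanging the near edge of the pink hand rest: tip it over so that its V-grooves face up, then seat it fully home on the dock's two pins, the large hole over the thick brass pin. Then lay the drill handpiece crosswise in either V-groove, about centred and cradled, and let go; do not knock over any polish bottle.

Things in the scene. Friction and masses are not known exactly. Their poses are not given: they have to be found in the camera images.
- plate: charcoal plate 130 (own x) by 56 (own y) by 16 mm thick, about 250 g. Origin at its centre, mid-thickness. +z leaves the flat, teal-inlaid face (up at the start), -z the face with two 90-degree V-grooves along own y, 20 mm wide, 10 mm deep. Through holes on the long centreline: 15 mm dia. at x = +50 mm, 11 mm at x = -38 mm. Starts with one long edge about 20 mm out over the rest's near edge
- rest: pink hand rest, a firm, grippy, fixed block 150 (own x) by 170 (own y) by 40 mm high; origin at the centre of its underside on the table, own x points away from the robot. The plate, pried up from below at its overhanging edge, tips about its other long edge and lands on the rest
- dock: fixed white block 134 (own x) by 42 (own y) by 22 mm high, origin at its underside's centre, on the table. On top: brass pin 12 mm dia. at x = +50 mm, steel pin 8 mm dia. at x = -38 mm, 11 mm tall, upper 5 mm tapered. The seated plate rests on its top, own x along the dock's x, overhanging 7 mm along each long side
- pin_big (a point): foot of the brass pin, on the dock's top
- pin_small (a point): foot of the steel pin, on the dock's top
- hole_big (a point): centre of the plate's large hole, at mid-thickness
- hole_small (a point): centre of the plate's small hole, at mid-thickness
- groove_a (a point): middle of the mouth of the groove at plate x = +20 mm, on the plane of the grooved face (axes as the plate's)
- groove_b (a point): middle of the mouth of the groove at plate x = -8 mm, on the plane of the grooved face (axes as the plate's)
- handpiece: steel nail-drill handpiece: cylinder 24 mm dia., 118 mm long along own x, origin at its centre on the axis; teal band, black nose and bit at +x (another 24 mm). About 140 g. Starts in the tray, axis level, 18 mm above the table. In a groove its axis lies 7 mm above the plate's grooved face. Either heading will do
- tray: low grey fixed tray 160 (own x) by 50 mm, floor 6 mm high, with four stubs 4 mm high, 50 mm either side of its middle, that stop the handpiece rolling; origin at the centre of its underside
- polish_red: red polish bottle, 32 mm in diameter, 72 mm tall with black cap, standing; origin under its centre
- polish_lilac: lilac polish bottle, same size
- polish_coral: coral polish bottle, same size
Not all that is in view belongs to the job. What is meant by the rest is not black or orange, and is the larger of those in its own colour.

How it is judged:
By the outcome, as a careful person would: the job done as asked, in the order asked, and still so for the second after the job is handed in, with the robot touching nothing.
It also fails if it takes over 72 s, if anything falls off the work surface, if the arm or the gripper's body presses on something with over 40 N, if the wrist force passes 120 N, or if a joint passes its speed limit or range.

ROBOT

A 6-joint arm with a two-finger parallel gripper is mounted at the origin on the work surface. World frame = base frame: x ahead of the robot, y to its left, z up, the work surface at z = 0. Lengths are in m, angles in degrees, forces in N, time in s.
With the tool pointing down it reaches from about 0.3 to 0.75 m from the base axis. Payload 8.5 kg.
Tool frame: the origin (TCP) lies on the centre line of the jaws, within the pads' length; the fingertips stand 14 mm ahead of it and the grasp point (between the pads) lies 5 mm behind it; z points along the fingers, x is the direction in which the jaws open and shut, and the axes are right-handed (so a half turn about z gives the same grasp; the last joint's range is limited). The gripper opens to 85 mm and grips with 20 to 120 N. Pads are 22 mm wide; open, the fingers measure 114 mm over their backs; the gripper's body (76 mm by 85 mm) begins 54 mm behind the grasp point. The pads swing forward as they close: fully open they stand 13 mm farther back than shut.
Start: joints at [-77.424, 21.807, 74.336, -0, 83.858, -12.336], TCP at [0.232, -0.499, 0.245] pointing down, gripper open.
Joint ranges: [-178.18, 178.18], [-50.72, 133.34], [12.68, 142.11], [-81.47, 261.47], [9.98, 163.14], [-165.26, 165.26]. Speed limits (degrees/s): [136.94, 136.94, 180, 180, 180, 180].

INTERFACE

Orientations are given as a 3x3 rotation matrix whose columns are the frame's x, y, z axes.
In Python, from rig import * gives the robot as it stands.
- The arm moves only by the shell command python3 -m crank 'ROWS' [FORCE]. ROWS is JSON, one flat list of numbers, 7 for each row, row after row: the turn, a rotation vector about the world's x, y, z in rad, then the shift along the world's x, y, z in m, then the opening in per cent of the stroke, from 0 (shut) to 100 (fully open). A call has 1 to 20 rows; each row shifts and turns the commanded pose from where the row before left it; what a row does not reach is not made up. A row lasts 1/10 s, in which the tool goes at most 50 mm and 8.59 degrees, less where a joint would pass 70% of its speed; a pose out of reach is approached as far as the arm can. A call is refused whole if a number of a shift passes 0.05 or a number of a turn 0.15, either way. A call with a gripper value outside its range is refused whole. The fingers move at their own pace and stop on an object; FORCE is the grip in N (left out, the last holds). Time passes only in rows, so rows that do not move let the fingers close. It gives the time, the measured TCP pose, the force and the opening at its end, in the units of the state.
- observe(): the state, without advancing time (a new reading comes with each control period).
- get_image(name): name is "scene" or "side" or "wrist"; returns a dict with "frame" (400x640x3 uint8, red, green, blue), "fov_y" (degrees; the focal length in pixels is half the picture's height over the tangent of half this angle, whatever the lens; pixels are square), "cx", "cy" (the principal point, pixels), "world_to_cam" (4x4, takes a point from world to camera coordinates). Camera axes: x right, y up, looking along -z (the intrinsics and any distortion apply to the point x, -y, -z); pixel columns grow to the right and rows downward; lengths in m; the calibration is good to about 2 mm. A picture is of the moment at which its call begins. There is no depth.
- close_job(): hands the job in, once; it reports no verdict.
The state is a dict: "time_s": time; "q": joint angles; "qvel": joint speeds; "joint_efforts": joint torques, N m; "position": TCP position; "tool_rot": TCP orientation; "ft_force": force on the tool from outside, world axes, zero at the start; "wrist_torque": the same for the moment, N m; "grip_width": finger opening in m.
Only numpy, scipy, OpenCV 4.12 (cv2) and the standard library are available. Lean on these libraries where they do the work, as an engineer would, in place of code of your own. Each camera call takes 0.05 s, during which the arm holds its last target. There are 200 camera calls.

## Working session

There is one attempt and no reset: what is moved stays moved. The work goes in short steps, Python scripts to look and compute and a shell command to move; the robot and the scene stay as the last step left them, time stands still between calls to the robot, and variables do not carry over. Pictures are saved under pics/ and viewed, about 8 in all and at most 12, crops included, and the job is handed in when it is done.

```bash
ls; mkdir -p pics; python3 - <<'E'
from rig import *
import cv2
o=observe();print(o)
for n in("scene","side","wrist"):
    d=get_image(n);print(n,d["fov_y"],d["cx"],d["cy"],d["world_to_cam"].round(3).tolist() if hasattr(d["world_to_cam"],'round') else d["world_to_cam"],[k for k in d])
    cv2.imwrite(f"pics/{n}0.png",d["frame"][:,:,::-1])
E
```

```text
pics
{'time_s': 0.0, 'q': array([-7.74233881e+01,  2.18401711e+01,  7.43861107e+01, -2.34326077e-03,
        8.38579364e+01, -1.23356515e+01]), 'qvel': array([ 0.08376524, -0.05623196,  0.00343408,  0.00021827,  0.00611529,
        0.03575728]), 'joint_efforts': array([-7.93798536e-04, -4.48464954e+01, -2.31281054e+01, -1.49680013e-04,
        4.75980036e-03,  6.42844540e-06]), 'position': array([ 0.23160287, -0.49854507,  0.24471145]), 'tool_rot': array([[ 4.21233681e-01, -9.06952070e-01, -3.59746998e-04],
       [-9.06950991e-01, -4.21233745e-01,  1.42576172e-03],
       [-1.44463512e-03, -2.74305963e-04, -9.99998919e-01]]), 'ft_force': array([-0.20075057,  0.00891271,  0.45455751]), 'wrist_torque': array([-0.00793014, -0.05200508, -0.02768609]), 'grip_width': 0.08547942218391315}
scene 45.95580650237263 320.6622486681402 208.64236388935376 [[-0.486, 0.874, -0.022, 0.343], [-0.581, -0.304, 0.755, 0.229], [0.653, 0.38, 0.655, -1.658], [0.0, 0.0, 0.0, 1.0]] ['frame', 'fov_y', 'cx', 'cy', 'world_to_cam']
side 46.03772477068064 327.7856746297069 198.93120451036864 [[-0.915, -0.404, -0.002, 0.456], [0.264, -0.6, 0.755, -0.235], [-0.306, 0.69, 0.656, -1.097], [0.0, 0.0, 0.0, 1.0]] ['frame', 'fov_y', 'cx', 'cy', 'world_to_cam']
wrist 59.001477987864824 315.10731100568483 196.5515558682821 [[0.421, -0.907, -0.002, -0.548], [0.859, 0.399, -0.32, 0.042], [0.291, 0.133, 0.947, -0.38], [0.0, 0.0, 0.0, 1.0]] ['frame', 'fov_y', 'cx', 'cy', 'world_to_cam']
```

View pics/scene0.png

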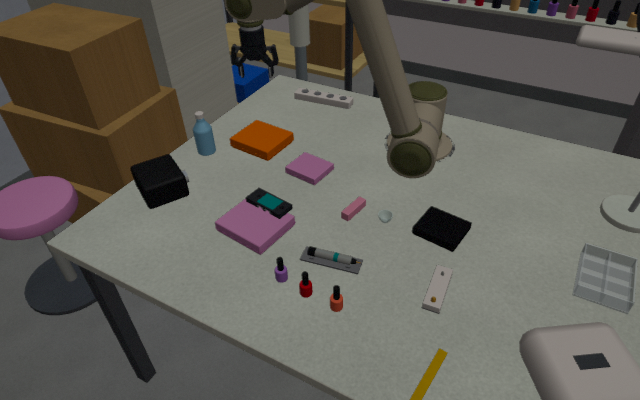

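View pics/side0.png

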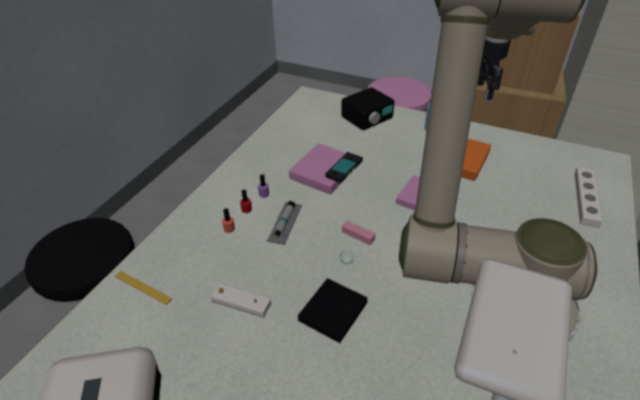

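The scene view shows the rest at about (255,222) with the plate on its near edge at (269,203). The tray and handpiece are at (332,258), the dock at (438,288) with its brass pin at the lower end, and the bottles at (281,270), (306,285) and (337,299). The side view shows the same layout.

```bash
cat > h.py <<'E'
import numpy as np, cv2
from rig import *
def grab(n,f=None):
    d=get_image(n)
    if f: cv2.imwrite(f"pics/{f}.png",d["frame"][:,:,::-1])
    return d
def foc(d): return d["frame"].shape[0]/2/np.tan(np.radians(d["fov_y"]/2))
def cast(d,uv,z):
    uv=np.atleast_2d(np.asarray(uv,float)); f=foc(d); W=np.array(d["world_to_cam"]); R,t=W[:3,:3],W[:3,3]
    c=-R.T@t; r=np.c_[(uv[:,0]-d["cx"])/f,-(uv[:,1]-d["cy"])/f,-np.ones(len(uv))]@R
    return c+r*((z-c[2])/r[:,2])[:,None]
def proj(d,P):
    P=np.atleast_2d(P);W=np.array(d["world_to_cam"]);p=P@W[:3,:3].T+W[:3,3];f=foc(d)
    return np.c_[d["cx"]-f*p[:,0]/p[:,2],d["cy"]+f*p[:,1]/p[:,2]]
E
python3 - <<'E'
from h import *
a=grab("scene");b=grab("side")
for nm,u,v,z in [("rest",(255,222),(322,168),.04),("plate",(269,203),(345,166),.056),("tray",(332,260),(285,222),.006),("dock",(438,289),(241,300),.022),("dockendbig",(433,300),(222,291),.022),("dockendsm",(443,276),(256,303),.022),("lilac",(281,279),(264,195),0),("red",(306,294),(247,211),0),("coral",(337,308),(229,230),0),("pinkblock",(354,208),(358,233),.02)]:
    print(nm,cast(a,u,z).round(3),cast(b,v,z).round(3))
s=a["frame"]; c=np.hstack([cv2.resize(s[175:255,205:305],None,fx=4,fy=4,interpolation=2),cv2.resize(s[250:330,390:490],None,fx=4,fy=4,interpolation=2)])
cv2.imwrite("pics/c1.png",c[:,:,::-1])
E
```

```text
rest [[ 0.638 -0.245  0.04 ]] [[ 0.617 -0.226  0.04 ]]
plate [[ 0.567 -0.244  0.056]] [[ 0.55  -0.243  0.056]]
tray [[ 0.637 -0.004  0.006]] [[ 0.628 -0.004  0.006]]
dock [[0.614 0.274 0.022]] [[0.592 0.278 0.022]]
dockendbig [[0.651 0.274 0.022]] [[0.646 0.274 0.022]]
dockendsm [[0.568 0.271 0.022]] [[0.556 0.272 0.022]]
lilac [[ 0.75  -0.091 -0.   ]] [[ 0.741 -0.086  0.   ]]
red [[ 0.762 -0.01   0.   ]] [[ 0.751 -0.006  0.   ]]
coral [[0.764 0.077 0.   ]] [[0.756 0.08  0.   ]]
pinkblock [[ 0.437 -0.038  0.02 ]] [[ 0.426 -0.031  0.02 ]]
```

View pics/c1.png

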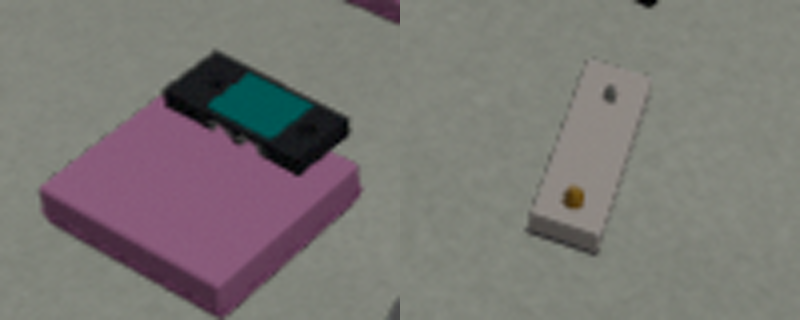

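The crop shows the plate's teal side up on the rest, with its near (robot-side) edge overhanging. The dock's brass pin is at about (433,299) and its steel pin at about (442,273). Next I'll take a close look with the wrist camera.

```bash
python3 -m crank '[0,0,0.1135,0.035,0.03,0.006,100, 0,0,0.1135,0.035,0.03,0.006,100, 0,0,0.1135,0.035,0.03,0.006,100, 0,0,0.1135,0.035,0.03,0.006,100, 0,0,0.1135,0.035,0.03,0.006,100, 0,0,0.1135,0.035,0.03,0.006,100, 0,0,0.1135,0.035,0.03,0.006,100, 0,0,0.1135,0.035,0.03,0.006,100, 0,0,0.1135,0.035,0.03,0.006,100, 0,0,0.1135,0.035,0.03,0.006,100, 0,0,0,0,0,0,100, 0,0,0,0,0,0,100]'
python3 - <<'E'
from h import *
print(observe()["q"].round(1))
d=grab("wrist","w1");np.save("w1.npy",d,allow_pickle=True)
E
```

```text
time_s: 1.45
position: [0.582, -0.1982, 0.3048]
tool_rot: [[1.0, 0.0, -0.001], [0.0, -1.0, 0.0], [-0.001, -0.0, -1.0]]
ft_force: [1.0, 0.1, 0.5]
grip_width: 0.0854
[-29.8  26.9  56.3  -0.   96.8 -29.8]
```

View pics/w1.png

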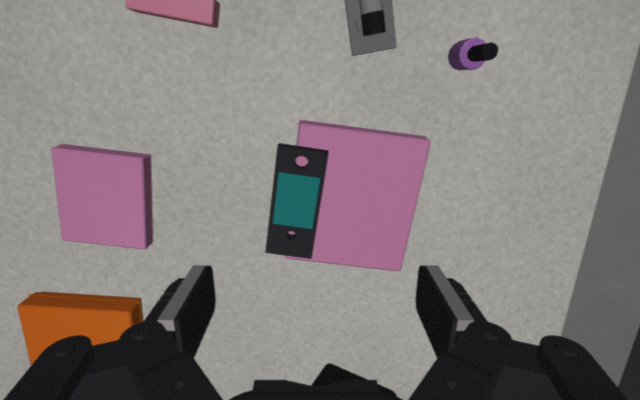

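The wrist view shows the plate at pixels (297,200), with its large hole at (302,160) and small hole at (291,234). The rest spans about (288-430, 122-270), and both are yawed a few degrees.

```bash
cat >> h.py <<'E'
def rect(d,mask,z,lab):
    cs,_=cv2.findContours(mask.astype(np.uint8),cv2.RETR_EXTERNAL,cv2.CHAIN_APPROX_NONE)
    c=max(cs,key=cv2.contourArea)[:,0,:]
    P=cast(d,c,z)[:,:2].astype(np.float32)*1000
    (cx,cy),(w,h),a=cv2.minAreaRect(P); print(lab,"c",round(cx,1),round(cy,1),"size",round(w,1),round(h,1),"ang",round(a,2))
    return cx,cy,w,h,a
E
python3 - <<'E'
from h import *
d=np.load("w1.npy",allow_pickle=True).item();f=d["frame"].astype(int)
r,g,b=f[...,0],f[...,1],f[...,2]
m=np.zeros(r.shape,bool);m[110:280,255:440]=1
pink=m&(r>g+40)&(b>g+20); dark=m&~pink&(f.max(2)<75)|(m&(g>r+30))
teal=m&(g>r+30)
rect(d,pink,.04,"rest(part)");rect(d,dark,.056,"plate");rect(d,teal,.056,"teal")
for u in [(302,160.5),(291.5,233.5)]: print("hole",cast(d,u,.053))
for k in ["rest corners"]: print(cast(d,[(301,122),(429,137),(402,270),(285,258)],.04).round(4)[:,:2])
E
```

```text
rest(part) c 625.0 -252.7 size 169.7 146.2 ang 82.67
plate c 557.6 -250.6 size 131.4 54.5 ang 81.5
teal c 558.1 -247.5 size 62.3 46.9 ang 81.58
hole [[ 0.56598485 -0.2015402   0.053     ]]
hole [[ 0.55260557 -0.28899693  0.053     ]]
[[ 0.5649 -0.1616]
 [ 0.7065 -0.1779]
 [ 0.6898 -0.3453]
 [ 0.5428 -0.3283]]
```

```bash
python3 -m crank '[0,0,-0.148,-0.010,-0.0047,-0.0194,64, -0.0185,-0.1233,0,-0.010,-0.0047,-0.0194,64, -0.0185,-0.1233,0,-0.010,-0.0047,-0.0194,64, -0.0185,-0.1233,0,-0.010,-0.0047,-0.0194,64, -0.0185,-0.1233,0,-0.010,-0.0047,-0.0194,64, -0.0185,-0.1233,0,-0.010,-0.0047,-0.0194,64, -0.0185,-0.1233,0,-0.010,-0.0047,-0.0194,64, -0.0185,-0.1233,0,-0.010,-0.0047,-0.0194,64, 0,0,0,0,0,0,64, 0,0,0,0,0,0,64]' 40
python3 - <<'E'
from h import *
o=observe();print(o["q"].round(1)); d=grab("side"); print(proj(d,o["position"]))
E
```

```text
time_s: 2.5
position: [0.518, -0.2255, 0.1727]
tool_rot: [[0.735, -0.12, 0.667], [-0.103, -0.993, -0.064], [0.67, -0.022, -0.742]]
ft_force: [0.8, -0.1, 0.6]
grip_width: 0.0548
[-47.1  18.3 106.9  54.5  33.1 -81.1]
[[354.27521621 138.41475188]]
```

```bash
cat >> h.py <<'E'
from scipy.spatial.transform import Rotation as Ro
def tgt(psi,pitch): # psi heading deg, pitch = tilt from vertical (+ forward)
    u=np.array([np.cos(np.radians(psi)),np.sin(np.radians(psi)),0]);w=np.array([-u[1],u[0],0])
    R0=np.c_[u,-w,[0,0,-1]]
    return Ro.from_rotvec(-np.radians(pitch)*w)*Ro.from_matrix(R0)
def delta(psi,pitch,P):
    o=observe();r=(tgt(psi,pitch)*Ro.from_matrix(o["tool_rot"]).inv()).as_rotvec()
    print("rot",r.round(4),"shift",(np.array(P)-o["position"]).round(4))
E
python3 - <<'E'
from h import *
delta(-8.5,50,(.5015,-.2355,.087))
E
```

```text
rot [-0.0391 -0.1336 -0.031 ] shift [-0.017  -0.0102 -0.0862]
```

```bash
python3 -m crank '[-0.0100,-0.0334,-0.0078,-0.0043,-0.0026,-0.0215,64, -0.0100,-0.0334,-0.0078,-0.0043,-0.0026,-0.0215,64, -0.0100,-0.0334,-0.0078,-0.0043,-0.0026,-0.0215,64, -0.0100,-0.0334,-0.0078,-0.0043,-0.0026,-0.0215,64, 0,0,0,0,0,0,64, 0,0,0,0,0,0,64]' 40
python3 - <<'E'
from h import *
delta(-8.5,50,(.5469,-.2423,.0485)); print(observe()["q"].round(1))
d=grab("side"); s=d["frame"]; p=proj(d,observe()["position"])[0].astype(int);print(p)
c1=cv2.resize(s[110:230,280:440],None,fx=4,fy=4,interpolation=2)
cv2.imwrite("pics/c2.png",c1[:,:,::-1])
E
```

```text
time_s: 3.15
position: [0.5053, -0.2323, 0.0985]
tool_rot: [[0.648, -0.136, 0.75], [-0.095, -0.991, -0.098], [0.756, -0.008, -0.655]]
ft_force: [0.6, -0.2, 1.3]
grip_width: 0.0548
rot [-0.0101 -0.0142 -0.0118] shift [ 0.0416 -0.01   -0.05  ]
[ -50.7   27.9  117.5   98.8   31.6 -131.4]
[358 159]
```

View pics/c2.png

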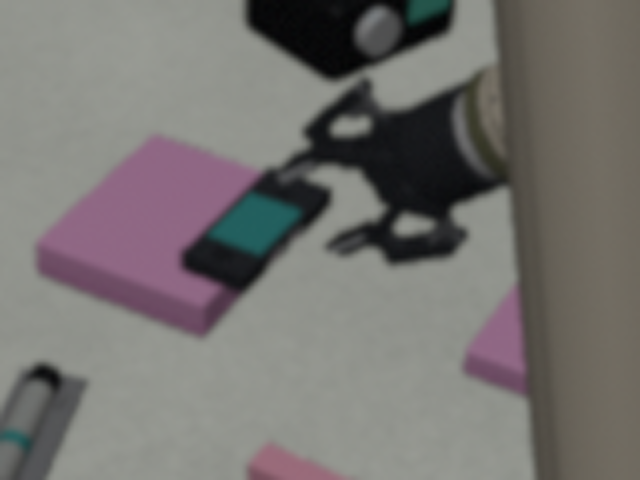

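The side crop shows the open jaws in front of the overhanging edge, the upper finger above the plate and the lower one below it. Now I'll move in.

```bash
python3 -m crank '[-0.005,-0.007,-0.006,-0.002,-0.0015,-0.006,64, -0.005,-0.007,-0.006,-0.002,-0.0015,-0.006,64, 0,0,0,0.0091,-0.0014,-0.0076,64, 0,0,0,0.0091,-0.0014,-0.0076,64, 0,0,0,0.0091,-0.0014,-0.0076,64, 0,0,0,0.0091,-0.0014,-0.0076,64, 0,0,0,0.0091,-0.0014,-0.0076,64, 0,0,0,0,0,0,64, 0,0,0,0,0,0,64]' 40
python3 - <<'E'
from h import *
delta(-8.5,50,(.5469,-.2423,.0485)); print(observe()["q"].round(1))
E
```

```text
time_s: 4.1
position: [0.5461, -0.242, 0.0475]
tool_rot: [[0.636, -0.148, 0.757], [-0.095, -0.989, -0.114], [0.766, 0.001, -0.643]]
ft_force: [-0.5, -0.0, 0.5]
grip_width: 0.0546
rot [ 0.0007 -0.0005  0.0004] shift [ 0.0008 -0.0003  0.001 ]
[ -46.9   36.8  113.9  113.7   31.2 -144.2]
```

```bash
python3 -m crank '[0,0,0,0.0015,-0.0002,0.0055,64, 0,0,0,0.0015,-0.0002,0.0055,64, 0,0,0,0.0015,-0.0002,0.0055,64, 0,0,0,0.0015,-0.0002,0.0055,64, 0,0,0,0.0035,-0.0005,0.0055,64, 0,0,0,0.0035,-0.0005,0.0055,64, 0,0,0,0.0035,-0.0005,0.0055,64, 0,0,0,0.0035,-0.0005,0.0055,64, 0,0,0,0,0,0,64, 0,0,0,0,0,0,64]' 40
python3 - <<'E'
from h import *
print(observe()["q"].round(1))
s=grab("side")["frame"]
c=np.hstack([cv2.resize(s[120:210,290:390],None,fx=4,fy=4,interpolation=2),cv2.resize(grab("scene")["frame"][165:255,215:315],None,fx=4,fy=4,interpolation=2)])
cv2.imwrite("pics/c3.png",c[:,:,::-1])
E
```

```text
time_s: 5.1
position: [0.5656, -0.245, 0.0918]
tool_rot: [[0.636, -0.149, 0.757], [-0.095, -0.989, -0.115], [0.766, 0.001, -0.643]]
ft_force: [-1.4, -0.5, -1.1]
grip_width: 0.055
[ -45.2   31.8  109.4   99.6   27.6 -126.4]
```

View pics/c3.png

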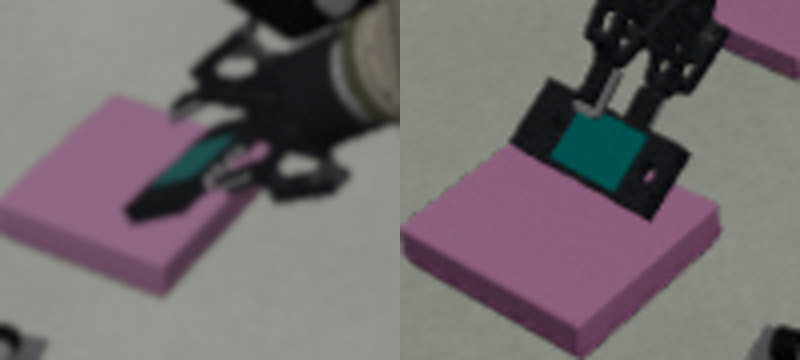

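The plate is tipped about 35–40° and resting on the lower finger. I'll close on it while following the finger travel.

```bash
python3 -m crank '[0,0,0,-0.00135,0.0002,-0.0016,59, 0,0,0,-0.00135,0.0002,-0.0016,54, 0,0,0,-0.00135,0.0002,-0.0016,49, 0,0,0,-0.00135,0.0002,-0.0016,44, 0,0,0,-0.00135,0.0002,-0.0016,39, 0,0,0,-0.00135,0.0002,-0.0016,34, 0,0,0,-0.00135,0.0002,-0.0016,29, 0,0,0,-0.00135,0.0002,-0.0016,24, 0,0,0,0,0,0,10, 0,0,0,0,0,0,5, 0,0,0,0,0,0,5]' 50
python3 - <<'E'
from h import *
o=observe();print(o["q"].round(1),o["wrist_torque"])
E
```

```text
time_s: 6.3
position: [0.5555, -0.2437, 0.0793]
tool_rot: [[0.635, -0.149, 0.758], [-0.094, -0.989, -0.115], [0.767, 0.001, -0.642]]
ft_force: [0.4, -1.4, 1.1]
grip_width: 0.0145
[ -46.1   32.9  111.4  104.5   28.8 -132.8] [ 0.00312591  0.08629849 -0.1693662 ]
```

```bash
python3 -m crank '[0,0,0,0,0,0.02,5, 0,0,0,0,0,0.02,5, 0,0,0,0,0,0.02,5, 0.0044,0.0297,0,0.002,0,0.002,5, 0.0044,0.0297,0,0.002,0,0.002,5, 0.0044,0.0297,0,0.002,0,0.002,5, 0.0044,0.0297,0,0.002,0,0.002,5, 0.0044,0.0297,0,0.002,0,0.002,5, 0.0044,0.0297,0,0.002,0,0,5, 0.0104,0.0692,0,0.003,0,0,5, 0.0104,0.0692,0,0.003,0,0,5, 0.0104,0.0692,0,0.003,0,0,5, 0.0104,0.0692,0,0.003,0,0,5, 0.0104,0.0692,0,0.003,0,0,5, 0.0104,0.0692,0,0.003,0,0,5, 0.0104,0.0692,0,0.003,0,0,5, 0.0104,0.0692,0,0.003,0,0,5, 0.0104,0.0692,0,0.003,0,0,5, 0.0104,0.0692,0,0.003,0,0,5]' 60
python3 - <<'E'
from h import *
o=observe();print(o["q"].round(1),o["wrist_torque"]);delta(-8.5,-45,(.615,-.252,.13))
E
```

```text
time_s: 8.2
position: [0.5971, -0.2432, 0.1483]
tool_rot: [[0.989, -0.147, -0.012], [-0.147, -0.989, 0.001], [-0.012, 0.001, -1.0]]
ft_force: [0.2, -0.1, -4.0]
grip_width: 0.0143
[-32.5  35.9  66.1  -0.3  78.6 -24. ] [ 0.06760161 -0.02024172 -0.06241985]
rot [ 1.150e-01  7.652e-01 -7.000e-04] shift [ 0.0179 -0.0088 -0.0183]
```

```bash
python3 -m crank '[0.0105,0.0696,0,0.0016,-0.0008,0,5, 0.0105,0.0696,0,0.0016,-0.0008,0,5, 0.0105,0.0696,0,0.0016,-0.0008,0,5, 0.0105,0.0696,0,0.0016,-0.0008,0,5, 0.0105,0.0696,0,0.0016,-0.0008,0,5, 0.0105,0.0696,0,0.0016,-0.0008,0,5, 0.0105,0.0696,0,0.0016,-0.0008,0,5, 0.0105,0.0696,0,0.0016,-0.0008,0,5, 0.0105,0.0696,0,0.0016,-0.0008,0,5, 0.0105,0.0696,0,0.0016,-0.0008,0,5, 0.0105,0.0696,0,0.0016,-0.0008,0,5, 0,0,0,0,0,0,5, 0,0,0,0,0,0,5]'
python3 - <<'E'
from h import *
o=observe();print(o["q"].round(1));delta(-8.5,-45,(.615,-.252,.09))
s=grab("side")["frame"]
c=np.hstack([cv2.resize(s[80:210,270:400],None,fx=3,fy=3,interpolation=2),cv2.resize(grab("scene")["frame"][135:265,195:325],None,fx=3,fy=3,interpolation=2)])
cv2.imwrite("pics/c4.png",c[:,:,::-1])
E
```

```text
time_s: 9.5
position: [0.615, -0.2523, 0.1479]
tool_rot: [[0.703, -0.147, -0.696], [-0.104, -0.989, 0.104], [-0.704, -0.001, -0.71]]
ft_force: [-0.6, -0.7, -2.0]
grip_width: 0.0146
[-27.6  60.2  25.4 -19.3 135.8 -28. ]
rot [-0.0001  0.0048 -0.0011] shift [ 0.      0.0003 -0.0579]
```

View pics/c4.png

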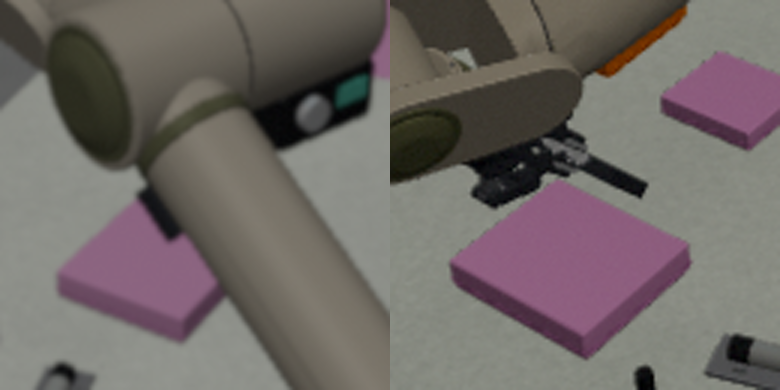

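The plate is past vertical, leaning forward above the rest. I'll lower it until it touches.

```bash
python3 -m crank '[0,0,0,0,0,-0.01,5, 0,0,0,0,0,-0.01,5, 0,0,0,0,0,-0.01,5, 0,0,0,0,0,-0.01,5, 0,0,0,0,0,-0.01,5, 0,0,0,0,0,0,5, 0,0,0,0,0,0,5]'
python3 -m crank '[0,0,0,0,0,-0.003,5, 0,0,0,0,0,-0.003,5, 0,0,0,0,0,-0.003,5, 0,0,0,0,0,0,5]'
```

```text
time_s: 10.3
position: [0.6149, -0.2523, 0.0989]
tool_rot: [[0.702, -0.147, -0.697], [-0.104, -0.989, 0.104], [-0.704, -0.0, -0.71]]
ft_force: [-0.6, -1.1, -3.3]
grip_width: 0.0145
time_s: 10.7
position: [0.6148, -0.2522, 0.0895]
tool_rot: [[0.702, -0.147, -0.697], [-0.104, -0.989, 0.104], [-0.705, -0.001, -0.709]]
ft_force: [-0.8, 0.4, -2.9]
grip_width: 0.0143
```

```bash
python3 -m crank '[0,0,0,0,0,-0.003,5, 0,0,0,0,0,-0.003,5, 0,0,0,0,0,0,5]'
python3 -m crank '[0,0,0,0,0,-0.002,5, 0,0,0,0,0,-0.002,5, 0,0,0,0,0,0,5]'
```

```text
time_s: 11.0
position: [0.6152, -0.2524, 0.0863]
tool_rot: [[0.703, -0.148, -0.695], [-0.106, -0.989, 0.103], [-0.703, 0.001, -0.711]]
ft_force: [2.3, -0.8, 8.6]
grip_width: 0.0147
time_s: 11.3
position: [0.6157, -0.2525, 0.0851]
tool_rot: [[0.705, -0.148, -0.694], [-0.108, -0.989, 0.101], [-0.701, 0.003, -0.713]]
ft_force: [7.9, -0.2, 22.5]
grip_width: 0.014
```

```bash
python3 -m crank '[0,0,0,0,0,0.0015,5, 0,0,0,0,0,0,15, 0,0,0,0,0,0,28, 0,0,0,0,0,0,30, 0,0,0,0.0069,-0.001,0.0071,30, 0,0,0,0.0069,-0.001,0.0071,30, 0,0,0,0.0069,-0.001,0.0071,30, 0,0,0,0.0069,-0.001,0.0071,30, 0,0,0,0.0104,-0.0015,0.0107,30, 0,0,0,0.0104,-0.0015,0.0107,30, 0,0,0,0.0104,-0.0015,0.0107,30, 0,0,0,0,0,0.03,30, 0,0,0,0,0,0.03,30]'
python3 - <<'E'
from h import *
print(observe()["q"].round(1));delta(-8.5,0,(.60,-.20,.30))
E
```

```text
time_s: 12.6
position: [0.6375, -0.2484, 0.1948]
tool_rot: [[0.713, -0.144, -0.686], [-0.106, -0.99, 0.097], [-0.693, 0.003, -0.721]]
ft_force: [0.3, 0.7, 0.9]
grip_width: 0.0258
[-26.6  62.3  12.7 -22.7 145.2 -32.3]
rot [-0.1084 -0.7583 -0.0024] shift [-0.0375  0.0484  0.1052]
```

```bash
python3 -m crank '[-0.0136,-0.0948,0,-0.0047,0.006,0.013,60, -0.0136,-0.0948,0,-0.0047,0.006,0.013,80, -0.0136,-0.0948,0,-0.0047,0.006,0.013,100, -0.0136,-0.0948,0,-0.0047,0.006,0.013,100, -0.0136,-0.0948,0,-0.0047,0.006,0.013,100, -0.0136,-0.0948,0,-0.0047,0.006,0.013,100, -0.0136,-0.0948,0,-0.0047,0.006,0.013,100, -0.0136,-0.0948,0,-0.0047,0.006,0.013,100, 0,0,0,0,0,0,100, 0,0,0,0,0,0,100]'
python3 - <<'E'
from h import *
print(observe()["q"].round(1))
d=grab("wrist","w2");np.save("w2.npy",d,allow_pickle=True)
E
```

```text
time_s: 13.6
position: [0.5998, -0.2006, 0.2985]
tool_rot: [[0.989, -0.146, -0.001], [-0.146, -0.989, -0.001], [-0.001, 0.002, -1.0]]
ft_force: [0.4, -0.2, -0.8]
grip_width: 0.0855
[-29.2  29.   53.7  -0.1  97.3 -20.8]
```

View pics/w2.png

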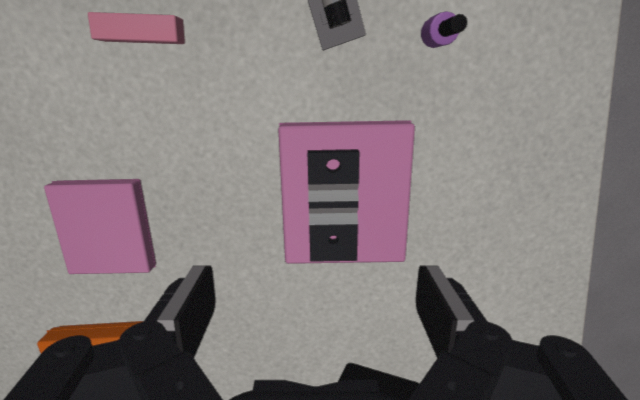

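The plate now lies grooves up on the rest, with its large hole at (333,164) and small hole at (333,239).

```bash
python3 - <<'E'
from h import *
d=np.load("w2.npy",allow_pickle=True).item();f=d["frame"].astype(int)
r,g,b=f[...,0],f[...,1],f[...,2]
m=np.zeros(r.shape,bool);m[115:270,272:420]=1
pink=m&(r>g+35)&(b>g+15)
cs,_=cv2.findContours(pink.astype(np.uint8),cv2.RETR_EXTERNAL,cv2.CHAIN_APPROX_NONE)
rect(d,pink,.04,"rest")
pl=np.zeros_like(pink);pl[146:264,303:363]=1; pl&=~((r>g+35)&(b>g+15)); 
pl=cv2.morphologyEx(pl.astype(np.uint8),cv2.MORPH_OPEN,np.ones((5,5)))
rect(d,pl,.056,"plate")
h=cast(d,[(333,164),(333,238.5)],.053)[:,:2];print(h,np.degrees(np.arctan2(*(h[0]-h[1])[::-1])))
E
```

```text
rest c 625.4 -252.6 size 170.1 146.5 ang 82.63
plate c 609.5 -258.6 size 132.9 55.5 ang 82.64
[[ 0.61613686 -0.20945875]
 [ 0.60464216 -0.29726414]] 82.54175560160002
```

```bash
python3 -m crank '[0,0,0.008,0.0024,-0.0146,-0.03,88, 0,0,0.008,0.0024,-0.0146,-0.03,88, 0,0,0,0.0024,-0.0146,-0.03,88, 0,0,0,0.0025,-0.0146,-0.03,88, 0,0,0,0,0,-0.03,88, 0,0,0,0,0,-0.03,88, 0,0,0,0,0,-0.025,88, 0,0,0,0,0,-0.0125,88, 0,0,0,0,0,-0.01,88, 0,0,0,0,0,-0.01,88, 0,0,0,0,0,-0.005,88, 0,0,0,0,0,0,88]'
python3 - <<'E'
from h import *
delta(-7.5,0,(.6095,-.259,.056))
E
```

```text
time_s: 14.85
position: [0.6097, -0.2589, 0.0547]
tool_rot: [[0.992, -0.13, -0.002], [-0.13, -0.992, -0.0], [-0.002, 0.001, -1.0]]
ft_force: [-0.9, 0.1, 0.5]
grip_width: 0.075
rot [ 0.0004 -0.0017 -0.001 ] shift [-0.0002 -0.0001  0.0013]
```

```bash
python3 -m crank '[0,0,0,0,0,0.001,80, 0,0,0,0,0,0,60, 0,0,0,0,0,0,50, 0,0,0,0,0,0,50, 0,0,0,0,0,0,50, 0,0,0,0,0,0.01,50, 0,0,0,0,0,0.03,50, 0,0,0,0,0,0.04,50, 0,0,0,0,0,0.04,50, 0,0,0,0,0,0.04,50, 0,0,0,0,0,0.03,50, 0,0,0,0,0,0.03,50, 0,0,0,0,0,0,50]' 70
python3 - <<'E'
from h import *
print(observe()["q"].round(1)); delta(-90,0,(.57,.27,.275))
E
```

```text
time_s: 16.15
position: [0.6103, -0.2593, 0.2809]
tool_rot: [[0.992, -0.13, 0.006], [-0.13, -0.992, -0.005], [0.006, 0.004, -1.0]]
ft_force: [0.5, -0.3, -3.3]
grip_width: 0.0534
[-33.2  32.7  50.1  -0.1  96.8 -25.8]
rot [ 8.1000e-03  9.0000e-04 -1.4409e+00] shift [-0.0403  0.5293 -0.0059]
```

```bash
python3 -m crank '[0,0,-0.09,-0.0061,0.0331,0.0012,50, 0,0,-0.09,-0.0061,0.0331,0.0012,50, 0,0,-0.09,-0.0061,0.0331,0.0012,50, 0,0,-0.09,-0.0061,0.0331,0.0012,50, 0,0,-0.09,-0.0061,0.0331,0.0012,50, 0,0,-0.09,-0.0061,0.0331,0.0012,50, 0,0,-0.09,-0.0061,0.0331,0.0012,50, 0,0,-0.09,-0.0061,0.0331,0.0012,50, 0,0,-0.09,-0.0061,0.0331,0.0012,50, 0,0,-0.09,-0.0061,0.0331,0.0012,50, 0,0,-0.09,-0.0061,0.0331,0.0012,50, 0,0,-0.09,-0.0061,0.0331,0.0012,50, 0,0,-0.09,-0.0061,0.0331,0.0012,50, 0,0,-0.09,-0.0061,0.0331,0.0012,50, 0,0,-0.09,-0.0061,0.0331,0.0012,50, 0,0,-0.09,-0.0061,0.0331,0.0012,50, 0,0,0,0,0,0,50, 0,0,0,0,0,0,50, 0,0,0,0,0,0,50]'
python3 - <<'E'
from h import *
print(observe()["q"].round(1))
d=grab("wrist","w3");np.save("w3.npy",d,allow_pickle=True)
E
```

```text
time_s: 18.05
position: [0.512, 0.2699, 0.2943]
tool_rot: [[0.001, -1.0, -0.002], [-1.0, -0.001, 0.001], [-0.001, 0.002, -1.0]]
ft_force: [0.6, -0.0, -3.0]
grip_width: 0.0534
[1.61e+01 2.32e+01 6.40e+01 1.00e-01 9.29e+01 1.06e+02]
```

View pics/w3.png

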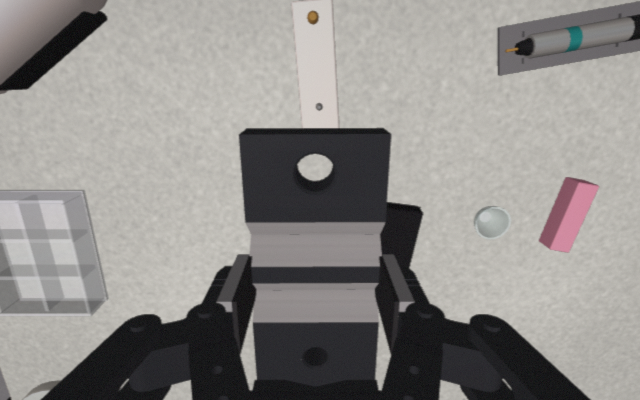

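The wrist view shows both pins, brass at (313,17) and steel at (319,107). It also shows both plate holes, large at (315,168) and small at (315,356), so one picture gives the offset.

```bash
python3 - <<'E'
from h import *
d=np.load("w3.npy",allow_pickle=True).item();f=d["frame"].astype(int)
o=observe()["position"];r,g,b=f[...,0],f[...,1],f[...,2];z=o[2]+.0003
th=np.linspace(0,6.28,5)[:4]
for nm,x,R in(("big",.05,.0075),("small",-.038,.0055)):
    for dz in(0,-.016): print(nm,dz,proj(d,np.c_[o[0]+x+R*np.cos(th),o[1]+R*np.sin(th),np.full(4,z+dz)]).round(1).tolist())
print("plate corners",proj(d,[[o[0]+.065,o[1]+s*.028,z] for s in(-1,1)]).round(1).tolist())
print("col315",[int(v) for v in f[140:196,315].sum(1)//3]);print("row168",[int(v) for v in f[168,290:342].sum(1)//3])
print("col315s",[int(v) for v in f[335:378,315].sum(1)//3]);print("row356",[int(v) for v in f[356,295:335].sum(1)//3])
m=(r>b+40)&(r>90);m[40:]=0;m[:,:290]=0;m[:,340:]=0
ys,xs=np.nonzero(m);print("brass",xs.min(),xs.max(),ys.min(),ys.max(),xs.mean(),ys.mean())
k=f.sum(2)//3;m=np.zeros_like(m);m[95:118,308:330]=k[95:118,308:330]<140
ys,xs=np.nonzero(m);print("steel",xs.min(),xs.max(),ys.min(),ys.max(),xs.mean(),ys.mean())
print("row17",k[17,300:328].tolist());print("row107",k[107,308:330].tolist());print("col318",k[94:120,318].tolist())
w=(k>165)&(abs(r-b)<30);w[:,:285]=0;w[:,345:]=0;w[126:]=0
for y in(5,40,60,80,120):
    x=np.nonzero(w[y])[0];print(y,x.min(),x.max(),cast(d,[(x.min(),y),(x.max(),y)],.022)[:,:2].round(4).tolist())
E
```

```text
big 0 [[317.5, 145.3], [297.0, 165.5], [317.3, 185.1], [337.8, 165.6]]
big -0.016 [[317.3, 138.0], [299.0, 156.2], [317.2, 173.9], [335.5, 156.3]]
small 0 [[316.9, 347.2], [304.6, 357.1], [316.8, 366.8], [329.2, 357.1]]
small -0.016 [[316.8, 323.3], [305.6, 332.5], [316.7, 341.7], [328.0, 332.6]]
plate corners [[396.6, 124.3], [238.5, 124.2]]
col315 [49, 49, 49, 50, 47, 51, 48, 50, 48, 48, 46, 42, 39, 84, 173, 182, 182, 183, 183, 185, 186, 187, 186, 181, 181, 183, 188, 194, 194, 190, 185, 181, 178, 180, 182, 185, 186, 186, 187, 180, 145, 66, 29, 23, 27, 23, 28, 24, 26, 25, 29, 28, 38, 40, 38, 47]
row168 [46, 46, 44, 40, 34, 34, 35, 66, 138, 185, 189, 191, 191, 189, 187, 186, 185, 186, 188, 189, 188, 189, 189, 191, 194, 194, 192, 189, 188, 189, 190, 188, 188, 188, 187, 184, 186, 183, 181, 182, 180, 151, 83, 42, 39, 42, 45, 45, 45, 46, 46, 46]
col315s [45, 41, 47, 44, 41, 45, 44, 47, 43, 43, 43, 46, 30, 22, 21, 22, 26, 22, 27, 27, 23, 26, 26, 23, 26, 27, 17, 25, 20, 26, 27, 40, 41, 43, 42, 43, 44, 44, 43, 45, 46, 43, 44]
row356 [43, 44, 43, 43, 44, 44, 42, 35, 31, 28, 25, 26, 23, 23, 2
[... 156 characters left out ...]
667
steel 316 322 103 110 318.9230769230769 106.28205128205128
row17 [203, 202, 203, 203, 204, 201, 181, 135, 103, 102, 114, 113, 114, 114, 114, 108, 90, 82, 129, 181, 200, 202, 202, 201, 202, 202, 202, 202]
row107 [206, 208, 206, 205, 205, 206, 200, 175, 122, 120, 131, 135, 117, 93, 134, 186, 202, 205, 204, 205, 205, 204]
col318 [204, 205, 205, 204, 204, 206, 206, 204, 189, 119, 97, 107, 128, 131, 120, 107, 155, 198, 207, 205, 205, 205, 206, 205, 205, 206]
5 285 344 [[0.6612, 0.3013], [0.6612, 0.2419]]
40 285 344 [[0.6288, 0.3022], [0.6288, 0.241]]
60 285 344 [[0.6094, 0.3027], [0.6095, 0.2405]]
80 285 344 [[0.5894, 0.3033], [0.5894, 0.2399]]
120 285 344 [[0.5471, 0.3044], [0.5472, 0.2388]]
```

```bash
python3 - <<'E'
from h import *
d=np.load("w3.npy",allow_pickle=True).item();o=observe()["position"]
p=cast(d,[(312.2,16.9),(318.7,106.5)],.030)[:,:2];v=p[0]-p[1];print(p,np.linalg.norm(v),"yaw",np.degrees(np.arctan2(v[1],v[0])))
h=cast(d,[(313,171.8),(314.8,356.4)],o[2]);w=(h[0]-h[1])[:2];print(h,np.linalg.norm(w),np.degrees(np.arctan2(w[1],w[0])))
e=p[1]+.432*v;print("plate centre target",e, "pin-hole naive",p-h[:,:2])
obj=[];img=[(313,152),(293.5,171.8),(313,191.5),(332.5,171.8),(314.8,347),(302,356.4),(314.8,366.3),(327.5,356.4)]
for x,R in((.05,.0075),(-.038,.0055)):
    for a,b in((1,0),(0,1),(-1,0),(0,-1)): obj.append((x+R*a,R*b,0))
obj=np.array(obj);f=foc(d);K=np.array([[f,0,d["cx"]],[0,f,d["cy"]],[0,0,1]])
W=np.array(d["world_to_cam"]);C=np.diag([1,-1,-1.])
R0=C@W[:3,:3];t0=C@(W[:3,:3]@o+W[:3,3])
ok,rv,tv=cv2.solvePnP(obj,np.array(img,float),K,None,cv2.Rodrigues(R0)[0],t0.reshape(3,1).copy(),True)
R=cv2.Rodrigues(rv)[0];Rw=R0.T@R;print("plate rot vs world",Ro.from_matrix(Rw).as_rotvec(degrees=True),"off",R0.T@(tv.ravel()-t0))
print(cv2.projectPoints(obj,rv,tv,K,None)[0][:,0]-np.array(img))
E
```

```text
[[0.64926198 0.2738769 ]
 [0.56238092 0.26705807]] 0.08714822941182619 yaw 4.487644111884835
[[0.55974921 0.27139754 0.29457709]
 [0.47429584 0.27070505 0.29457709]] 0.08545617673643749 0.4642980611453074
plate centre target [0.59991354 0.27000381] pin-hole naive [[ 0.08951276  0.00247936]
 [ 0.08808508 -0.00364699]]
plate rot vs world [-0.62505482 -0.76830748  0.43828137] off [-0.00301555  0.00125597 -0.00268724]
[[-0.17794887  0.32578835]
 [-0.38616376  0.19515924]
 [ 0.18667544 -0.70764475]
 [ 0.4325839   0.04884866]
 [-0.13211365  0.05483238]
 [ 0.80998991  0.17176289]
 [ 0.04707148 -0.34177388]
 [-0.78189448  0.25552882]]
```

```bash
python3 -m crank '[0,0,0.0176,0.0225,-0.0003,-0.02,50, 0,0,0.0176,0.0225,-0.0003,-0.02,50, 0,0,0.0176,0.0225,-0.0002,-0.02,50, 0,0,0.0176,0.0225,-0.0002,-0.02,50, 0,0,0,0,0,-0.04,50, 0,0,0,0,0,-0.04,50, 0,0,0,0,0,-0.03,50, 0,0,0,0,0,-0.02,50, 0,0,0,0,0,-0.015,50, 0,0,0,0,0,-0.010,50, 0,0,0,0,0,0,50, 0,0,0,0,0,0,50]'
python3 - <<'E'
from h import *
o=observe();d=grab("wrist");np.save("w4.npy",d,allow_pickle=True);f=d["frame"]
c=cv2.resize(f[115:225,215:415],None,fx=3.9,fy=3.9,interpolation=2)
cv2.imwrite("pics/c5.png",c[:,:,::-1])
E
```

```text
time_s: 19.3
position: [0.6026, 0.2693, 0.0607]
tool_rot: [[0.071, -0.997, 0.0], [-0.997, -0.071, 0.002], [-0.002, -0.0, -1.0]]
ft_force: [-1.1, 0.2, -3.4]
grip_width: 0.0536
```

View pics/c5.png

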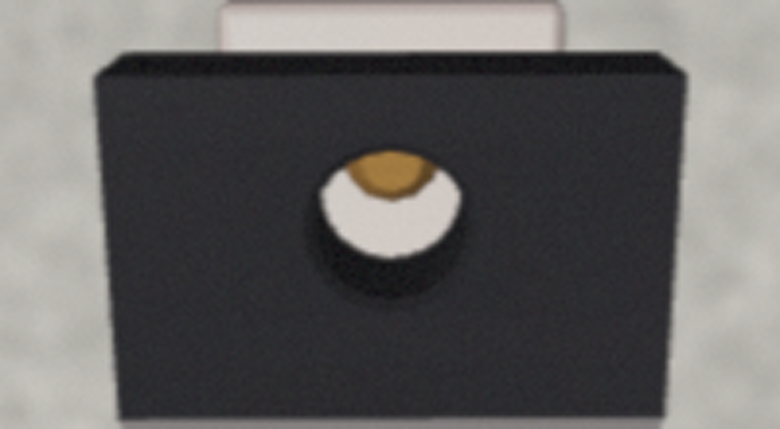

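The look through the large hole shows the brass pin centred sideways (column 391 for both) and about 2 mm farther along +x. I'll shift 2 mm and lower with force checks.

```bash
python3 -m crank '[0,0,0,0.002,0.0001,-0.003,50, 0,0,0,0,0,-0.004,50, 0,0,0,0,0,-0.003,50, 0,0,0,0,0,0,50]'
python3 -m crank '[0,0,0,0,0,-0.003,50, 0,0,0,0,0,-0.002,50, 0,0,0,0,0,0,50]'
```

```text
time_s: 19.75
position: [0.6038, 0.2697, 0.0495]
tool_rot: [[0.071, -0.997, -0.002], [-0.997, -0.071, 0.001], [-0.001, 0.002, -1.0]]
ft_force: [-0.4, -0.1, -2.3]
grip_width: 0.0534
time_s: 20.05
position: [0.6039, 0.2697, 0.0447]
tool_rot: [[0.071, -0.997, -0.001], [-0.997, -0.071, 0.001], [-0.001, 0.001, -1.0]]
ft_force: [0.5, 0.5, -3.5]
grip_width: 0.0532
```

```bash
python3 -m crank '[0,0,0,0,0,-0.002,50, 0,0,0,0,0,-0.002,50, 0,0,0,0,0,0,50]'
python3 -m crank '[0,0,0,0,0,-0.0015,50, 0,0,0,0,0,-0.0015,50, 0,0,0,0,0,0,50]'
```

```text
time_s: 20.35
position: [0.604, 0.2697, 0.0408]
tool_rot: [[0.071, -0.997, -0.001], [-0.997, -0.071, 0.001], [-0.001, 0.001, -1.0]]
ft_force: [0.3, 0.0, -2.6]
grip_width: 0.0538
time_s: 20.65
position: [0.6043, 0.2698, 0.0397]
tool_rot: [[0.071, -0.997, 0.0], [-0.997, -0.071, 0.001], [-0.001, -0.001, -1.0]]
ft_force: [-5.8, -1.2, 8.0]
grip_width: 0.0534
```

```bash
python3 -m crank '[0,0,0,0,0,0,60, 0,0,0,0,0,0,72, 0,0,0,0,0,0,78, 0,0,0,0,0,0.01,78, 0,0,0,0,0,0.03,78, 0,0,0,0,0,0.04,100, 0,0,0,0,0,0.04,100, 0,0,0,0,0,0.04,100, 0,0,0,0,0,0,100, 0,0,0,0,0,0,100]'
python3 - <<'E'
from h import *
d=grab("wrist","w5");np.save("w5.npy",d,allow_pickle=True)
f=d["frame"];s=grab("scene")["frame"]; si=grab("side")["frame"]
c=np.hstack([cv2.resize(f,(512,320),interpolation=3),np.vstack([cv2.resize(s[255:335,390:480],None,fx=3,fy=2,interpolation=2)[:160],cv2.resize(si[265:345,190:280],None,fx=3,fy=2,interpolation=2)[:160]])])
cv2.imwrite("pics/c6.png",c[:,:,::-1]);np.save("sc5.npy",[s,si])
E
```

```text
time_s: 21.65
position: [0.6042, 0.2698, 0.1993]
tool_rot: [[0.071, -0.997, 0.001], [-0.997, -0.071, 0.002], [-0.002, -0.001, -1.0]]
ft_force: [-0.7, 0.1, -1.1]
grip_width: 0.085
```

View pics/c6.png

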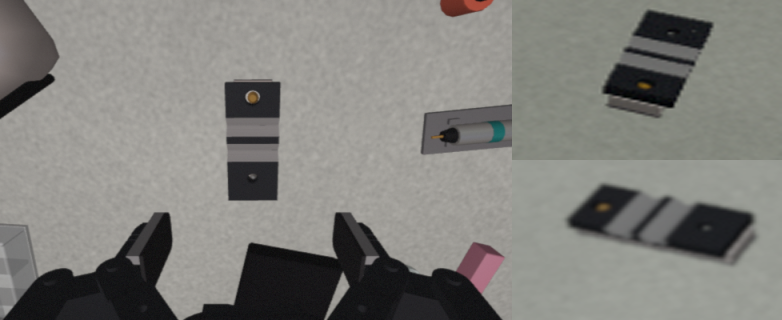

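Both pins show inside their holes from all three cameras. To confirm it is fully home, I'll press gently on each end with closed fingers; contact should come at TCP z of about 0.052.

```bash
python3 -m crank '[0,0,0,-0.0157,-0.001,-0.03,0, 0,0,0,-0.0157,-0.001,-0.03,0, 0,0,0,-0.0156,-0.001,-0.03,0, 0,0,0,0,0,-0.03,0, 0,0,0,0,0,-0.015,0, 0,0,0,0,0,-0.008,0, 0,0,0,0,0,0,0]' 40
python3 -m crank '[0,0,0,0,0,-0.002,0, 0,0,0,0,0,-0.002,0, 0,0,0,0,0,0,0]'
python3 -m crank '[0,0,0,0,0,-0.001,0, 0,0,0,0,0,-0.001,0, 0,0,0,0,0,0,0]'
```

```text
time_s: 22.5
position: [0.5567, 0.2666, 0.0539]
tool_rot: [[0.071, -0.997, -0.003], [-0.997, -0.071, 0.001], [-0.001, 0.003, -1.0]]
ft_force: [0.0, -0.2, -0.3]
grip_width: 0.0002
time_s: 22.8
position: [0.5575, 0.2668, 0.0521]
tool_rot: [[0.071, -0.997, 0.001], [-0.997, -0.071, 0.002], [-0.002, -0.001, -1.0]]
ft_force: [-1.0, -0.4, 4.0]
grip_width: 0.0
time_s: 23.1
position: [0.5576, 0.2669, 0.052]
tool_rot: [[0.071, -0.997, 0.002], [-0.997, -0.071, 0.002], [-0.002, -0.002, -1.0]]
ft_force: [-5.4, -2.4, 19.6]
grip_width: -0.0005
```

```bash
python3 -m crank '[0,0,0,0,0,0.015,0, 0,0,0,0.045,0.003,0.005,0, 0,0,0,0.045,0.003,0,0, 0,0,0,0,0,-0.014,0, 0,0,0,0,0,-0.003,0, 0,0,0,0,0,0,0]' 40
python3 -m crank '[0,0,0,0,0,-0.002,0, 0,0,0,0,0,-0.001,0, 0,0,0,0,0,0,0]'
```

```text
time_s: 23.7
position: [0.6469, 0.2726, 0.0522]
tool_rot: [[0.071, -0.997, -0.0], [-0.997, -0.071, 0.001], [-0.001, 0.0, -1.0]]
ft_force: [-0.1, 0.7, 1.2]
grip_width: -0.0002
time_s: 24.0
position: [0.6468, 0.2727, 0.052]
tool_rot: [[0.072, -0.997, 0.001], [-0.997, -0.072, 0.001], [-0.001, -0.001, -1.0]]
ft_force: [-3.3, -3.1, 15.3]
grip_width: -0.0001
```

The plate is home: both ends have the same hard stop at z 0.052. Next is the handpiece.

```bash
python3 -m crank '[0,0,0,0,0,0.03,30, 0,0,0,0,0,0.04,60, 0,0,0,0,0,0.04,100, 0,0,0.1047,-0.001,-0.0162,0.006,100, 0,0,0.1047,-0.001,-0.0162,0.006,100, 0,0,0.1047,-0.001,-0.0162,0.006,100, 0,0,0.1047,-0.001,-0.0162,0.006,100, 0,0,0.1047,-0.001,-0.0162,0.006,100, 0,0,0.1047,-0.001,-0.0162,0.006,100, 0,0,0.1047,-0.001,-0.0162,0.006,100, 0,0,0.1047,-0.001,-0.0162,0.006,100, 0,0,0.1047,-0.001,-0.0162,0.006,100, 0,0,0.1047,-0.001,-0.0162,0.006,100, 0,0,0.1047,-0.001,-0.0162,0.006,100, 0,0,0.1047,-0.001,-0.0162,0.006,100, 0,0,0.1047,-0.001,-0.0162,0.006,100, 0,0,0.1047,-0.001,-0.0162,0.006,100, 0,0,0.1047,-0.001,-0.0162,0.006,100, 0,0,0,0,0,0,100, 0,0,0,0,0,0,100]'
python3 - <<'E'
from h import *
d=grab("wrist","w6");np.save("w6.npy",d,allow_pickle=True);f=d["frame"].astype(int);r,g,b=f[...,0],f[...,1],f[...,2];k=f.sum(2)//3
print(proj(d,[[.632,-.004,.018],[.632,.07,.018],[.632,-.08,.018]]).round(0).tolist())
t=(g>r+25)&(b>r+20);n,l,st,ce=cv2.connectedComponentsWithStats(t.astype(np.uint8))
for i in range(1,n):
    if st[i,4]>40: print("teal",st[i].tolist(),ce[i])
br=(r>b+50)&(r>90)&(abs(g-(r+b)/2)<25)
n,l,st,ce=cv2.connectedComponentsWithStats(br.astype(np.uint8))
for i in range(1,n):
    if st[i,4]>15: print("brass",st[i].tolist(),ce[i])
dk=(k<45);n,l,st,ce=cv2.connectedComponentsWithStats(dk.astype(np.uint8))
for i in range(1,n):
    if st[i,4]>100: print("dark",st[i].tolist(),ce[i])
E
```

```text
time_s: 26.0
position: [0.6314, 0.0304, 0.2487]
tool_rot: [[0.998, 0.068, -0.003], [0.068, -0.998, -0.0], [-0.003, 0.0, -1.0]]
ft_force: [0.0, 1.1, 0.4]
grip_width: 0.0856
[[315.0, 193.0], [320.0, 123.0], [311.0, 257.0]]
teal [304, 180, 22, 14, 240] [314.59166667 187.24583333]
brass [431, 112, 19, 23, 106] [437.71698113 119.23584906]
brass [307, 123, 4, 12, 27] [308.22222222 128.74074074]
dark [0, 0, 126, 32, 2405] [77.38336798 10.67068607]
dark [617, 70, 23, 92, 1136] [631.56954225 122.7693662 ]
dark [447, 124, 31, 21, 460] [462.0673913 133.9826087]
dark [302, 135, 17, 13, 173] [309.54913295 141.52601156]
dark [414, 192, 26, 25, 241] [421.93360996 201.52282158]
dark [429, 208, 26, 27, 437] [441.4805492  220.89473684]
dark [310, 235, 22, 20, 319] [321.06583072 245.38244514]
dark [4, 266, 218, 134, 13498] [129.94221366 358.75833457]
dark [407, 266, 233, 134, 15109] [511.31074194 357.93487325]
dark [231, 381, 170, 19, 2415] [315.12339545 391.27784679]
```

```bash
python3 - <<'E'
from h import *
d=np.load("w6.npy",allow_pickle=True).item();k=d["frame"].astype(int).sum(2)//3
print("rows along axis",[(y,int(k[y,int(309.5+(y-141.5)*11.5/104)])) for y in range(118,262,3)])
for y in(160,185,215,245): print(y,k[y,295:340].tolist())
P=cast(d,[(308.2,123),(309.5,135),(310,148),(314.6,187.2),(321,245.4),(322,253)],[.018]*6);print(P.round(4)[:,:2])
v=P[1]-P[4];print("axis yaw",np.degrees(np.arctan2(v[1],v[0])))
E
```

```text
rows along axis [(118, 153), (121, 90), (124, 90), (127, 88), (130, 93), (133, 89), (136, 26), (139, 27), (142, 34), (145, 34), (148, 63), (151, 114), (154, 115), (157, 115), (160, 114), (163, 114), (166, 116), (169, 114), (172, 113), (175, 114), (178, 114), (181, 113), (184, 77), (187, 77), (190, 75), (193, 84), (196, 113), (199, 114), (202, 114), (205, 114), (208, 113), (211, 113), (214, 115), (217, 113), (220, 114), (223, 115), (226, 115), (229, 115), (232, 114), (235, 115), (238, 76), (241, 22), (244, 25), (247, 23), (250, 25), (253, 27), (256, 89), (259, 145)]
160 [93, 92, 90, 90, 87, 75, 75, 83, 91, 98, 103, 106, 108, 112, 111, 114, 114, 114, 113, 113, 114, 115, 115, 108, 103, 98, 91, 85, 83, 90, 90, 91, 92, 91, 92, 92, 90, 92, 92, 93, 103, 131, 149, 152, 153]
185 [92, 92, 91, 91, 92, 91, 91, 86, 69, 57, 57, 61, 66, 69, 72, 75, 77, 77, 77, 76, 77, 74, 76, 74, 70, 72, 64, 64, 60, 56, 63, 78, 89, 91, 91, 90, 91, 91, 92, 90, 91, 91, 99, 127, 151]
215 [139, 110, 95, 89, 93, 91, 93, 92, 90, 89, 91, 85, 79, 84, 94, 100, 105, 110, 113, 114, 112, 112, 116, 115, 115, 113, 113, 111, 109, 102, 98, 91, 82, 76, 81, 88, 90, 90, 91, 90, 91, 90, 90, 90, 94]
245 [152, 150, 149, 147, 130, 101, 93, 91, 90, 92, 92, 91, 90, 91, 89, 73, 35, 14, 21, 23, 21, 23, 26, 25, 25, 22, 25, 28, 22, 28, 19, 20, 23, 21, 17, 18, 41, 70, 89, 90, 89, 89, 90, 90, 90]
[[ 0.6199  0.0694]
 [ 0.6219  0.0575]
 [ 0.6232  0.0444]
 [ 0.6308  0.0028]
 [ 0.6425 -0.0648]
 [ 0.6444 -0.0743]]
axis yaw 99.56958618050308
```

```bash
python3 -m crank '[0,0,0.027,0.0007,-0.0112,-0.03,60, 0,0,0.027,0.0007,-0.0112,-0.03,60, 0,0,0.027,0.0006,-0.0113,-0.03,60, 0,0,0.026,0.0006,-0.0113,-0.03,60, 0,0,0,0,0,-0.03,60, 0,0,0,0,0,-0.03,60, 0,0,0,0,0,-0.02,60, 0,0,0,0,0,-0.014,60, 0,0,0,0,0,-0.0067,60, 0,0,0,0,0,0,60, 0,0,0,0,0,0,40, 0,0,0,0,0,0,20, 0,0,0,0,0,0,20, 0,0,0,0,0,0,20, 0,0,0,0,0,0,20]' 40
python3 - <<'E'
from h import *
print(observe()["q"].round(1))
E
```

```text
time_s: 27.55
position: [0.6353, -0.0153, 0.0297]
tool_rot: [[0.984, 0.177, 0.001], [0.177, -0.984, -0.001], [0.001, 0.001, -1.0]]
ft_force: [-1.1, 0.3, 6.1]
grip_width: 0.022
[-12.   42.3  75.4  -0.1  62.3 -22.2]
```

The grip is on the handpiece. I'll lift it and take a measuring look at the seated plate from one side.

```bash
python3 -m crank '[0,0,0,0,0,0.01,20, 0,0,0,0,0,0.02,20, 0,0,0,0,0,0.03,20, 0,0,0,0,0,0.04,20, 0,0,0,0,0,0.04,20, 0,0,-0.01,-0.0135,0.0265,0.003,20, 0,0,-0.01,-0.0135,0.0265,0.003,20, 0,0,-0.01,-0.0135,0.0265,0.003,20, 0,0,-0.01,-0.0135,0.0265,0.003,20, 0,0,-0.01,-0.0135,0.0265,0.003,20, 0,0,-0.01,-0.0135,0.0265,0.003,20, 0,0,-0.01,-0.0135,0.0265,0.003,20, 0,0,-0.01,-0.0135,0.0265,0.003,20, 0,0,-0.01,-0.0135,0.0265,0.003,20, 0,0,-0.01,-0.0135,0.0265,0.003,20, 0,0,0,0,0,0,20, 0,0,0,0,0,0,20, 0,0,0,0,0,0,20]' 50
python3 - <<'E'
from h import *
d=grab("wrist","w7");np.save("w7.npy",d,allow_pickle=True);f=d["frame"]
e=np.load("w5.npy",allow_pickle=True).item()
P=cast(e,[(315,121),(315,222.5)],.038)[:,:2];print("w5 holes",P.round(4),np.linalg.norm(P[0]-P[1]),"ctr",(P[1]+.432*(P[0]-P[1])).round(4))
print(proj(d,[[.602+.9975*x,.27+.071*x,.038] for x in(.05,-.038,.02,-.008)]).round(0).tolist())
cv2.imwrite("pics/w7.png",f[:,:,::-1])
E
```

```text
time_s: 29.35
position: [0.5, 0.2491, 0.1985]
tool_rot: [[0.997, 0.077, -0.001], [0.077, -0.997, -0.001], [-0.001, 0.001, -1.0]]
ft_force: [-0.2, 0.1, -0.1]
grip_width: 0.0219
w5 holes [[0.6518 0.2744]
 [0.5637 0.2681]] 0.08832654058804025 ctr [0.6017 0.2708]
[[501.0, 166.0], [395.0, 165.0], [465.0, 166.0], [431.0, 166.0]]
```

View pics/w7.png

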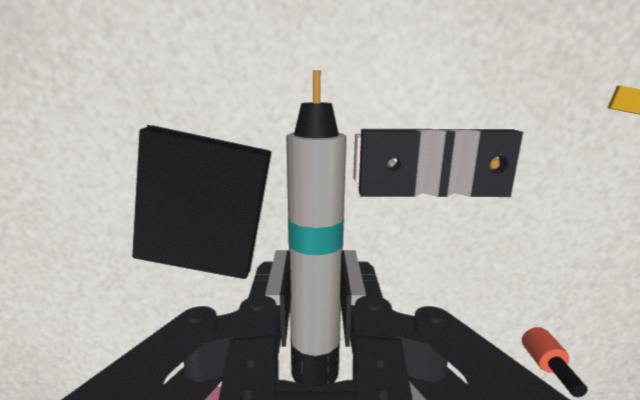

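The view shows the handpiece held straight along the jaws. The plate is seated on the dock at (440,163), its grooves at columns 430 and 465, which matches the prediction.

```bash
python3 - <<'E'
from h import *
d=np.load("w7.npy",allow_pickle=True).item();o=observe();p=o["position"];k=d["frame"].astype(int).sum(2)//3
a=-o["tool_rot"][:,1]
for s in(.055,.057,.059,.061,.063): print(s,proj(d,p+a*s+[0,0,.0003]).round(1).tolist(),proj(d,p+a*s+[0,0,-.0117]).round(1).tolist())
print("tip",proj(d,p+a*.083+[0,0,-.0117]).round(1), k[60:80,317].tolist(),k[95:142,317].tolist())
delta(4.5,0,(.5932,.271,.10))
E
```

```text
0.055 [[319.4, 158.9]] [[319.1, 152.3]]
0.057 [[319.5, 153.5]] [[319.1, 147.3]]
0.059 [[319.5, 148.1]] [[319.2, 142.3]]
0.061 [[319.5, 142.6]] [[319.2, 137.2]]
0.063 [[319.5, 137.0]] [[319.2, 132.1]]
tip [[319.4  78.2]] [213, 213, 213, 215, 216, 214, 215, 215, 215, 210, 155, 135, 134, 134, 136, 133, 134, 134, 135, 136] [133, 136, 136, 136, 135, 134, 133, 129, 90, 50, 50, 50, 51, 52, 50, 52, 52, 52, 50, 50, 49, 52, 50, 51, 50, 52, 52, 53, 53, 51, 49, 53, 52, 52, 53, 52, 50, 53, 52, 51, 50, 54, 61, 99, 126, 159, 165]
rot [ 0.001  -0.0014  0.0017] shift [ 0.0931  0.0221 -0.0984]
```

```bash
python3 -m crank '[0,0,0.002,0.0311,0.0062,-0.01,20, 0,0,0,0.0311,0.0062,-0.01,20, 0,0,0,0.031,0.0061,-0.01,20, 0,0,0,0,0,-0.03,20, 0,0,0,0,0,-0.03,20, 0,0,0,0,0,-0.025,20, 0,0,0,0,0,-0.015,20, 0,0,0,0,0,-0.007,20, 0,0,0,0,0,0,20, 0,0,0,0,0,0,20]' 50
python3 - <<'E'
from h import *
delta(4.5,0,(.5932,.2675,.0567))
E
```

```text
time_s: 30.4
position: [0.5935, 0.268, 0.0623]
tool_rot: [[0.997, 0.079, 0.0], [0.079, -0.997, -0.0], [-0.0, 0.0, -1.0]]
ft_force: [0.7, -0.3, -0.4]
grip_width: 0.0218
rot [ 0.0005  0.     -0.0009] shift [-0.0003 -0.0005 -0.0056]
```

```bash
python3 -m crank '[0,0,0,0,0,-0.002,20, 0,0,0,0,0,-0.002,20, 0,0,0,0,0,0,20]'
python3 -m crank '[0,0,0,0,0,-0.001,20, 0,0,0,0,0,-0.001,20, 0,0,0,0,0,0,20]'
```

```text
time_s: 30.7
position: [0.5932, 0.2683, 0.0578]
tool_rot: [[0.997, 0.08, -0.0], [0.08, -0.997, -0.001], [-0.0, 0.001, -1.0]]
ft_force: [1.1, 0.6, 0.5]
grip_width: 0.0219
time_s: 31.0
position: [0.5942, 0.2685, 0.0567]
tool_rot: [[0.997, 0.08, 0.003], [0.08, -0.997, 0.0], [0.003, 0.0, -1.0]]
ft_force: [3.2, 0.2, 5.7]
grip_width: 0.022
```

```bash
python3 -m crank '[0,0,0,0.0012,0,0,20, 0,0,0,0,0,0,26, 0,0,0,0,0,0,30, 0,0,0,0,0,0,36, 0,0,0,0,0,0,44, 0,0,0,0,0,0,55, 0,0,0,0,0,0,55]' 
python3 -m crank '[0,0,0,0,0,0.005,55, 0,0,0,0,0,0.015,55, 0,0,0,0,0,0.03,55, 0,0,0,0,0,0.04,55, 0,0,0,0,0,0.04,55, 0,0,0,-0.03,0,0.02,55, 0,0,0,-0.03,0,0.01,55, 0,0,0,-0.03,0,0,55, 0,0,0,0,0,0,55, 0,0,0,0,0,0,55]'
python3 - <<'E'
from h import *
d=grab("wrist","w8");np.save("w8.npy",d,allow_pickle=True)
f=d["frame"].astype(int);r,g,b=f[...,0],f[...,1],f[...,2];k=f.sum(2)//3
c=np.array([.6017-.008,.2712,.045]);v=np.array([-.0758,.997,0])
for s in(-.059,0,.018,.059,.083): print(s,proj(d,c+v*s).round(0).tolist())
for nm in("wrist","scene","side"):
    e=d if nm=="wrist" else grab(nm);F=e["frame"].astype(int);R,G,B=F[...,0],F[...,1],F[...,2]
    t=(G>R+25)&(B>R+20);n,l,st,ce=cv2.connectedComponentsWithStats(t.astype(np.uint8))
    for i in range(1,n):
        if st[i,4]>12: print(nm,"teal",st[i].tolist(),ce[i].round(1),cast(e,ce[i],.050).round(4).tolist())
    for q in("red","coral","lilac"):
        P={"red":(.756,-.008,.025),"coral":(.760,.078,.025),"lilac":(.745,-.088,.025)}[q];u=proj(e,P)[0].round().astype(int)
        if 0<=u[0]<640 and 0<=u[1]<400: print(nm,q,u,F[u[1],u[0]])
E
```

```text
time_s: 31.7
position: [0.594, 0.2682, 0.0552]
tool_rot: [[0.997, 0.08, -0.002], [0.08, -0.997, -0.001], [-0.002, 0.001, -1.0]]
ft_force: [-0.7, -0.7, -0.2]
grip_width: 0.0466
time_s: 32.7
position: [0.5042, 0.2683, 0.2161]
tool_rot: [[0.997, 0.08, -0.0], [0.08, -0.997, -0.001], [-0.0, 0.0, -1.0]]
ft_force: [0.2, -0.1, -0.5]
grip_width: 0.0468
-0.059 [[412.0, 243.0]]
0 [[418.0, 182.0]]
0.018 [[421.0, 162.0]]
0.059 [[425.0, 113.0]]
0.083 [[429.0, 83.0]]
wrist teal [405, 155, 30, 18, 411] [419.3 164. ] [[0.59, 0.2885, 0.05]]
wrist coral [530 354] [32 31 33]
scene teal [232, 62, 37, 36, 786] [249.4  76.8] [[-0.0844, -0.7807, 0.05]]
scene teal [194, 119, 21, 36, 409] [205.4 135.6] [[0.3621, -0.6474, 0.05]]
scene teal [445, 274, 8, 11, 53] [448.3 278.8] [[0.5963, 0.2892, 0.05]]
scene red [308 286] [123   0   3]
scene coral [338 301] [151  62  39]
scene lilac [282 271] [104  68 119]
side teal [234, 293, 10, 8, 46] [238.5 296. ] [[0.5882, 0.2882, 0.05]]
side red [245 203] [19 19 22]
side coral [227 223] [152  78  64]
side lilac [263 188] [54 55 41]
```

```bash
python3 - <<'E'
from h import *
d=np.load("w8.npy",allow_pickle=True).item();k=d["frame"].astype(int).sum(2)//3
print([(y,int(k[y,int(round(418+(y-182)*-.106))])) for y in range(72,256,4)])
for y in(130,150,200,225): print(y,k[y,395:445].tolist())
r,g,b=[d["frame"][...,i].astype(int) for i in range(3)]
# end points along the axis at axis height
for y in(80,84,110,114,238,242,246): print(y,cast(d,(418-(y-182)*.106,y),.045).round(4)[0,:2])
E
```

```text
[(72, 199), (76, 196), (80, 199), (84, 132), (88, 145), (92, 165), (96, 137), (100, 54), (104, 48), (108, 43), (112, 33), (116, 143), (120, 144), (124, 142), (128, 144), (132, 143), (136, 144), (140, 143), (144, 144), (148, 145), (152, 144), (156, 145), (160, 96), (164, 97), (168, 95), (172, 138), (176, 146), (180, 147), (184, 146), (188, 146), (192, 146), (196, 146), (200, 146), (204, 146), (208, 147), (212, 148), (216, 149), (220, 147), (224, 146), (228, 56), (232, 32), (236, 34), (240, 33), (244, 31), (248, 153), (252, 193)]
130 [195, 194, 195, 195, 198, 197, 196, 196, 196, 198, 199, 200, 186, 144, 89, 87, 95, 101, 107, 113, 120, 126, 127, 131, 134, 140, 142, 141, 143, 144, 145, 146, 147, 144, 143, 144, 144, 144, 143, 138, 129, 132, 161, 190, 195, 194, 197, 200, 200, 202]
150 [41, 41, 39, 42, 40, 44, 51, 57, 65, 73, 78, 79, 80, 86, 95, 104, 108, 114, 125, 129, 131, 133, 136, 140, 140, 145, 144, 144, 146, 146, 146, 145, 142, 145, 144, 144, 141, 134, 122, 107, 90, 90, 100, 113, 128, 134, 138, 142, 143, 143]
200 [48, 49, 48, 46, 46, 48, 54, 72, 86, 97, 106, 113, 119, 128, 131, 133, 137, 140, 145, 148, 148, 146, 145, 146, 147, 148, 147, 145, 142, 141, 139, 132, 124, 106, 79, 49, 53, 91, 127, 142, 144, 143, 145, 144, 144, 144, 140, 140, 141, 143]
225 [191, 190, 189, 177, 128, 51, 26, 45, 76, 94, 110, 125, 132, 138, 141, 146, 149, 149, 148, 146, 147, 146, 147, 147, 144, 141, 140, 138, 131, 121, 105, 122, 170, 189, 188, 186, 184, 185, 186, 192, 197, 200, 202, 203, 201, 199, 196, 192, 187, 184]
80 [0.5872 0.3562]
84 [0.5874 0.3532]
110 [0.5888 0.3328]
114 [0.5891 0.3296]
238 [0.5971 0.2172]
242 [0.5974 0.2131]
246 [0.5977 0.209 ]
```

```bash
python3 -c "
from rig import *
print(close_job(), observe()['time_s'])"
```

```text
the job is handed in; nothing more can be done
the job is handed in; nothing more can be done
```

The job is done and handed in at about 33 s of the 72 s allowed. I pried the plate up, turned it over and set it back on the rest grooves up. I then seated it on the dock pins and laid the handpiece in groove b (the one at plate x = -8 mm).

**Plate seating:** Cameras showed a pin in each hole, brass in the large one. Pressing both ends with closed fingers met a hard stop at TCP z = 0.052 m, the height expected for a fully home plate.

**Handpiece:** It touched down at the predicted height. After release, its measured centre was about 2 mm from the plate's centreline. It measured 120 mm long against the true 118 mm, so it lies essentially level.

**Bottles:** After the last move the scene camera still showed each bottle's colour at its original spot. The side camera confirmed only the coral one, because my sample points for the other two missed the bottle colour.

**Limits and disagreements:**
- **Wrist camera:** it disagreed with the tool position by 2–3 mm. I corrected for this by looking through the large hole and by checking contact forces.
- **Forces:** the highest I read was about 24 N, while setting the plate down on the rest.
- **Joint range:** one joint stopped at its range limit (12.7°) during a retreat, where the move was cut short.

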